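# Lay the second, mirrored pinwheel layer of screw cartons and release the skid

## Task

The first layer of screw cartons is already strapped to the small wooden skid in the loading station: lay the four loose cartons flat on top of it as the second layer, in the same pinwheel but mirrored so that every carton bridges a joint below, square and flush with the outer edges of the first layer. When the layer is complete, and not before, press the long yellow release bar down at its middle so that both ends go down evenly, then let it spring back up. Leave the oil bottle, the tape roll and the other things on the bench where they are.

Things in the scene. Friction and masses are not known exactly. Their poses are not given: they have to be found in the camera images.
- station: Fixed loading station flat on the bench: grey base plate 136 x 150 mm, aluminium rails, rollers. Origin under its centre at bench height; z up, x away from the release bar (which is on the -x side, toward the robot), y along rails and bar. Turned by up to 0.2 rad. Fixed on it: a wooden skid 108 x 108 mm, deck 38 mm above the bench, with the first layer on it.
- layer_centre (a point): Centre of the top of the first layer, 72 mm above the bench, over the station's origin. The layer: four cartons under a green strap, a pinwheel 103 x 103 mm with 1 mm gaps round an open shaft 31 x 31 mm. Carton centres (x, y) in the station's frame: (-18.5, -33.5), (18.5, 33.5) mm lying along x; (33.5, -18.5), (-33.5, 18.5) mm lying along y. The second layer is its mirror image.
- slot_a (a point): Empty place in the second layer: where the centre of a carton's underside belongs, on top of the first layer, 72 mm above the bench. It lies at (x, y) = (-33.5, -18.5) mm in the station's frame; the carton there lies with its length along the station's y.
- slot_b (a point): Empty place in the second layer: where the centre of a carton's underside belongs, on top of the first layer, 72 mm above the bench. It lies at (x, y) = (18.5, -33.5) mm in the station's frame; the carton there lies with its length along the station's x.
- slot_c (a point): Empty place in the second layer: where the centre of a carton's underside belongs, on top of the first layer, 72 mm above the bench. It lies at (x, y) = (33.5, 18.5) mm in the station's frame; the carton there lies with its length along the station's y.
- slot_d (a point): Empty place in the second layer: where the centre of a carton's underside belongs, on top of the first layer, 72 mm above the bench. It lies at (x, y) = (-18.5, 33.5) mm in the station's frame; the carton there lies with its length along the station's x.
- release_bar (a joint): Angle of the yellow release bar, rad: 0 up, 0.28 fully down; springs back. The bar (18 x 156 mm, 8 mm thick, rubber ends) runs along the station's y in front of the skid, hinged on a shaft 30 mm behind it: pressed from above it goes down about 8 mm. About 4 N bring it to 0.2 rad, 5 N fully down. It lowers a small steel stop blade at the +y end of the skid.
- bar_rock (a joint): Rocking of the release bar in its two rubber bushes, rad: 0 level, positive when its +y end (station frame) is higher than the other. Springy (2 N m/rad): pressing off the middle rocks it.
- bar_centre (a point): Middle of the top face of the release bar, 59 mm above the bench when up, 103 mm from the station's centre toward the robot; moves with the bar.
- carton_1: Loose screw carton of brown cardboard, tape strip on top, white labels, 66 x 36 x 34 mm, 100 to 200 g. Origin: centre of its underside; x along its 66 mm length, y across, z up. The four are alike: any may go to any place, either way round. They begin flat on the bench, turned anyhow, with no other thing within 40 mm of their centres and no other carton, bottle or roll centre within 80 mm.
- carton_2: Loose screw carton of brown cardboard, tape strip on top, white labels, 66 x 36 x 34 mm, 100 to 200 g. Origin: centre of its underside; x along its 66 mm length, y across, z up. The four are alike: any may go to any place, either way round. They begin flat on the bench, turned anyhow, with no other thing within 40 mm of their centres and no other carton, bottle or roll centre within 80 mm.
- carton_3: Loose screw carton of brown cardboard, tape strip on top, white labels, 66 x 36 x 34 mm, 100 to 200 g. Origin: centre of its underside; x along its 66 mm length, y across, z up. The four are alike: any may go to any place, either way round. They begin flat on the bench, turned anyhow, with no other thing within 40 mm of their centres and no other carton, bottle or roll centre within 80 mm.
- carton_4: Loose screw carton of brown cardboard, tape strip on top, white labels, 66 x 36 x 34 mm, 100 to 200 g. Origin: centre of its underside; x along its 66 mm length, y across, z up. The four are alike: any may go to any place, either way round. They begin flat on the bench, turned anyhow, with no other thing within 40 mm of their centres and no other carton, bottle or roll centre within 80 mm.
- oil_bottle: Bystander: cream oil bottle with red spout, 34 mm across, 107 mm tall, standing loose among the cartons. Origin: centre of its underside.
- tape_roll: Bystander: roll of black tape lying flat, 62 mm across, 18 mm tall. Origin: centre of its underside.
- marker_pen: Bystander: black marker pen, 12 x 140 x 12 mm, lying in front of the button panel. Origin: under its centre.
- adjustable_wrench: Bystander: adjustable wrench, 47 x 153 x 10 mm, lying behind the station. Origin: under its centre.
- fuse_puller: Bystander: small yellow key tag, 18 x 45 x 8 mm, at the front on the left. Origin: under its centre.

How it is judged:
On the way, in this order (a step that is already met when the one before it is completed fails the run):
1. the second layer is complete: a carton flat in each of the four places (((horizontal distance between carton_1 and slot_a below 0.007 m and z of carton_1 in the frame of slot_a between -0.004 and 0.004 m and angle between carton_1's own z axis and vertical below 0.08 rad and angle between the x axis of carton_1 and the y axis of station, either way round below 0.1 rad) or (horizontal distance between carton_2 and slot_a below 0.007 m and z of carton_2 in the frame of slot_a between -0.004 and 0.004 m and angle between carton_2's own z axis and vertical below 0.08 rad and angle between the x axis of carton_2 and the y axis of station, either way round below 0.1 rad) or (horizontal distance between carton_3 and slot_a below 0.007 m and z of carton_3 in the frame of slot_a between -0.004 and 0.004 m and angle between carton_3's own z axis and vertical below 0.08 rad and angle between the x axis of carton_3 and the y axis of station, either way round below 0.1 rad) or (horizontal distance between carton_4 and slot_a below 0.007 m and z of carton_4 in the frame of slot_a between -0.004 and 0.004 m and angle between carton_4's own z axis and vertical below 0.08 rad and angle between the x axis of carton_4 and the y axis of station, either way round below 0.1 rad)) and ((horizontal distance between carton_1 and slot_b below 0.007 m and z of carton_1 in the frame of slot_b between -0.004 and 0.004 m and angle between carton_1's own z axis and vertical below 0.08 rad and angle between the x axis of carton_1 and the x axis of station, either way round below 0.1 rad) or (horizontal distance between carton_2 and slot_b below 0.007 m and z of carton_2 in the frame of slot_b between -0.004 and 0.004 m and angle between carton_2's own z axis and vertical below 0.08 rad and angle between the x axis of carton_2 and the x axis of station, either way round below 0.1 rad) or (horizontal distance between carton_3 and slot_b below 0.007 m and z of carton_3 in the frame of slot_b between -0.004 and 0.004 m and angle between carton_3's own z axis and vertical below 0.08 rad and angle between the x axis of carton_3 and the x axis of station, either way round below 0.1 rad) or (horizontal distance between carton_4 and slot_b below 0.007 m and z of carton_4 in the frame of slot_b between -0.004 and 0.004 m and angle between carton_4's own z axis and vertical below 0.08 rad and angle between the x axis of carton_4 and the x axis of station, either way round below 0.1 rad)) and ((horizontal distance between carton_1 and slot_c below 0.007 m and z of carton_1 in the frame of slot_c between -0.004 and 0.004 m and angle between carton_1's own z axis and vertical below 0.08 rad and angle between the x axis of carton_1 and the y axis of station, either way round below 0.1 rad) or (horizontal distance between carton_2 and slot_c below 0.007 m and z of carton_2 in the frame of slot_c between -0.004 and 0.004 m and angle between carton_2's own z axis and vertical below 0.08 rad and angle between the x axis of carton_2 and the y axis of station, either way round below 0.1 rad) or (horizontal distance between carton_3 and slot_c below 0.007 m and z of carton_3 in the frame of slot_c between -0.004 and 0.004 m and angle between carton_3's own z axis and vertical below 0.08 rad and angle between the x axis of carton_3 and the y axis of station, either way round below 0.1 rad) or (horizontal distance between carton_4 and slot_c below 0.007 m and z of carton_4 in the frame of slot_c between -0.004 and 0.004 m and angle between carton_4's own z axis and vertical below 0.08 rad and angle between the x axis of carton_4 and the y axis of station, either way round below 0.1 rad)) and ((horizontal distance between carton_1 and slot_d below 0.007 m and z of carton_1 in the frame of slot_d between -0.004 and 0.004 m and angle between carton_1's own z axis and vertical below 0.08 rad and angle between the x axis of carton_1 and the x axis of station, either way round below 0.1 rad) or (horizontal distance between carton_2 and slot_d below 0.007 m and z of carton_2 in the frame of slot_d between -0.004 and 0.004 m and angle between carton_2's own z axis and vertical below 0.08 rad and angle between the x axis of carton_2 and the x axis of station, either way round below 0.1 rad) or (horizontal distance between carton_3 and slot_d below 0.007 m and z of carton_3 in the frame of slot_d between -0.004 and 0.004 m and angle between carton_3's own z axis and vertical below 0.08 rad and angle between the x axis of carton_3 and the x axis of station, either way round below 0.1 rad) or (horizontal distance between carton_4 and slot_d below 0.007 m and z of carton_4 in the frame of slot_d between -0.004 and 0.004 m and angle between carton_4's own z axis and vertical below 0.08 rad and angle between the x axis of carton_4 and the x axis of station, either way round below 0.1 rad))), for 0.2 s.
2. the release bar is pressed down, both ends evenly (value of joint release_bar above 0.2 rad and value of joint bar_rock between -0.05 and 0.05 rad), for 0.2 s.
At the end, for the whole second after the job is handed in: A carton lies flat and at rest in each of the four places: centre within 7 mm, height within 4 mm, square to the station within 0.1 rad, level within 0.08 rad. The bar was pressed beyond 0.2 rad with under 0.05 rad of rocking and is up again (below 0.05 rad) (all of step 1 and linear speed of each of carton_1, carton_2, carton_3, carton_4 below 0.01 m/s and value of joint release_bar below 0.05 rad); the robot touches nothing.
It fails at once if the release bar is pressed (more than 0.1 rad) while a carton is still missing from the stack (value of joint release_bar above 0.1 rad and height (world z) of any of carton_1, carton_2, carton_3, carton_4 below 0.066 m).
It fails at once if the release bar is rocked by more than 0.1 rad (not (value of joint bar_rock between -0.1 and 0.1 rad)).
It fails at once if the oil bottle, tape roll, marker pen, adjustable wrench or key tag is moved by more than 25 mm (distance of any of oil_bottle, tape_roll, marker_pen, adjustable_wrench, fuse_puller from where it was at the start of the episode above 0.025 m).
It fails at once if the oil bottle is tipped over (angle between oil_bottle's own z axis and vertical above 0.35 rad).
It also fails if it takes over 72 s, if anything falls off the work surface, if the arm or the gripper's body presses on something with over 40 N, if the wrist force passes 120 N, or if a joint passes its speed limit or range.

## Robot

A 6-joint arm with a two-finger parallel gripper is mounted at the origin on a cart in front of the work surface, level with it; the furniture and walls round the work are solid. World frame = base frame: x ahead of the robot, y to its left, z up, the work surface at z = 0. Lengths are in m, angles in rad, forces in N, time in s.
With the tool pointing down it reaches from about 0.375 to 0.825 m from the base axis. Payload 5.5 kg.
Tool frame: the origin (TCP) lies between the finger pads; the fingertips stand 8 mm ahead of it and the grasp point (between the pads) lies 11 mm behind it; z points along the fingers, y is the line along which they close (so a half turn about z gives the same grasp; the last joint's range is limited). The gripper opens to 85 mm and grips with 20 to 120 N. Pads are 22 mm wide; open, the fingers measure 114 mm over their backs; the gripper's body (76 mm by 85 mm) begins 54 mm behind the grasp point. The pads swing forward as they close: fully open they stand 13 mm farther back than shut.
Start: joints at [0, 0.314, -0.047, 1.21, 0, 1.571], TCP at [0.6, -0, 0.239] pointing down, gripper open.
Joint ranges: [-2.67, 2.67], [-0.69, 1.73], [-1.03, 1.25], [-2.08, 2.16], [-1.42, 1.45], [-3.14, 3.14]. Speed limits (rad/s): [2.39, 2.39, 3.01, 3.14, 3.14, 3.14].

## Interface

Orientations are given as a unit quaternion [w, x, y, z].
In Python, from bench import read_state, grab_frame, camera_params, hand_in gives the robot as it stands.
- The arm moves only by the tool step_arm, never from a script. Its argument "steps" is one flat list of numbers, 7 for each row, row after row: the turn, a rotation vector about the tool's x, y, z in rad, then the shift along the tool's x, y, z in mm, then the opening, from 0 (shut) to 1 (fully open). A call has 1 to 12 rows; each row shifts and turns the commanded pose from where the row before left it, along the tool's axes as they then stand; what a row does not reach is not made up. A row lasts 1/12 s, in which the tool goes at most 41.7 mm and 7.16 degrees, less where a joint would pass 70% of its speed; a pose out of reach is approached as far as the arm can. A call is refused whole if a number of a shift passes 41.7 or a number of a turn 0.125, either way. A call with a gripper value outside its range is refused whole. The fingers move at their own pace and stop on an object; the grip force is fixed at half the most. Time passes only in rows, so rows that do not move let the fingers close. It gives the time, the measured TCP pose, the force, the opening and the grip force at its end, in the units of the state.
- read_state(): the state, without advancing time (a new reading comes with each control period).
- grab_frame(name): name is "scene" or "side" or "wrist"; returns (picture, depth): 480x640x3 uint8, blue, green, red; 480x640 float32, m along the optical axis (not along the pixel's ray), 0 where there is no reading.
- camera_params(name): a dict with "fx", "fy", "cx", "cy" (pixels), "T" (4x4, takes a point from camera to world coordinates). Camera axes: x right, y down, z forward; pixel columns grow to the right and rows downward; lengths in m; the calibration is good to about 2 mm. A picture is of the moment at which its call begins: read the wrist's pose just before it. camera_params takes no time and is no camera call; for the wrist camera it gives the pose at the moment of the call.
- hand_in(): hands the job in; it is judged then, once.
The state is a dict: "clock": time; "q": joint angles; "joint_velocities": joint speeds; "tau": joint torques, N m; "tcp_pos": TCP position; "ee_rot": TCP orientation; "contact_force": force on the tool from outside, world axes, zero at the start; "moment": the same for the moment, N m; "gripper_width": finger opening in m; "grasp_force": force on a finger pad.
Only numpy, scipy, OpenCV 4.12 (cv2) and the standard library are available. Lean on these libraries where they do the work, as an engineer would, in place of code of your own. Each camera call takes 0.05 s, during which the arm holds its last target. There are 200 camera calls.

## Working session

There is one attempt and no reset: what is moved stays moved. The work goes in short steps, Python scripts to look and compute and a tool call to move; the robot and the scene stay as the last step left them, time stands still between calls to the robot, and variables do not carry over. Pictures are saved under pics/ and viewed, at most 10 in all, crops included, and the job is handed in when it is done.

Besides the shell and the picture viewer there is one more tool, called after "Request:" by a JSON object that holds its "api" and its "payload". step_arm: Moves the arm, as the interface text tells. Its arguments: {"type":"object","properties":{"steps":{"type":"array","items":{"type":"number"}}},"required":["steps"]}

```bash
ls; mkdir -p pics; python3 - <<'E'
from bench import *
import cv2,numpy as np
print(read_state())
for n in("scene","side"):
    p,d=grab_frame(n);c=camera_params(n)
    print(n,c)
    cv2.imwrite(f"pics/{n}0.png",p);np.savez(f"{n}0.npz",p=p,d=d,**c)
E
```

```text
pics
{'clock': 0.0, 'q': array([-4.48476523e-07,  3.14262962e-01, -4.80625108e-02,  1.21019539e+00,
       -1.36472180e-05,  1.57078555e+00]), 'joint_velocities': array([ 0.00025755, -0.00034843, -0.00034467,  0.00237667,  0.00081491,
       -0.00054644]), 'tau': array([ 1.69644722e-03, -5.39594257e+01,  3.39749372e+01,  1.94567809e-02,
        9.49871333e-05,  6.01428906e-05]), 'tcp_pos': array([ 5.99443519e-01, -4.67552303e-06,  2.38419669e-01]), 'ee_rot': array([-6.04892530e-04,  7.07102862e-01,  7.07110174e-01, -6.14535722e-04]), 'contact_force': array([0.62628865, 0.58108025, 0.3133185 ]), 'moment': array([-0.01575297, -0.05316234, -0.02549112]), 'grasp_force': 0.0, 'gripper_width': 0.08502479361576108}
scene {'fx': 593.9994825683622, 'fy': 593.9994825683622, 'cx': 323.57077302805345, 'cy': 241.2764905659296, 'T': array([[-0.7164638 , -0.42317345,  0.55462046, -0.05924111],
       [-0.69747804,  0.45078705, -0.55705962,  0.71335141],
       [-0.01428288, -0.78594864, -0.61812679,  0.78990897],
       [ 0.        ,  0.        ,  0.        ,  1.        ]])}
side {'fx': 546.7291328489874, 'fy': 546.7291328489874, 'cx': 315.5043482935572, 'cy': 236.50986445884797, 'T': array([[-8.30241522e-01, -2.66492909e-01,  4.89571797e-01,
         9.46876452e-04],
       [-5.57365509e-01,  3.86611343e-01, -7.34762110e-01,
         9.60333289e-01],
       [ 6.53488245e-03, -8.82900447e-01, -4.69514746e-01,
         6.53822992e-01],
       [ 0.00000000e+00,  0.00000000e+00,  0.00000000e+00,
         1.00000000e+00]])}
```

View pics/scene0.png

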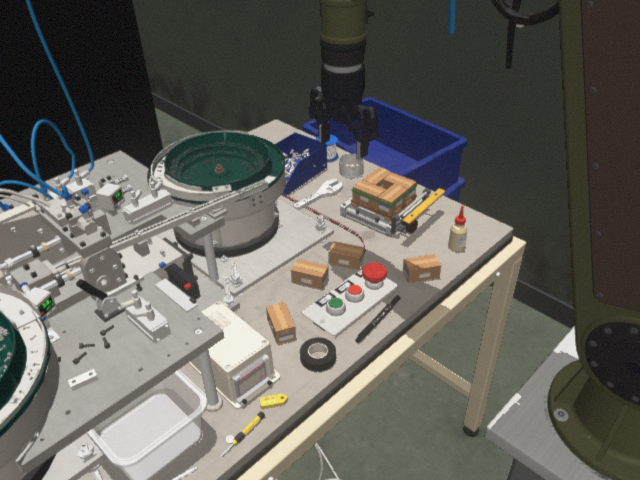

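View pics/side0.png

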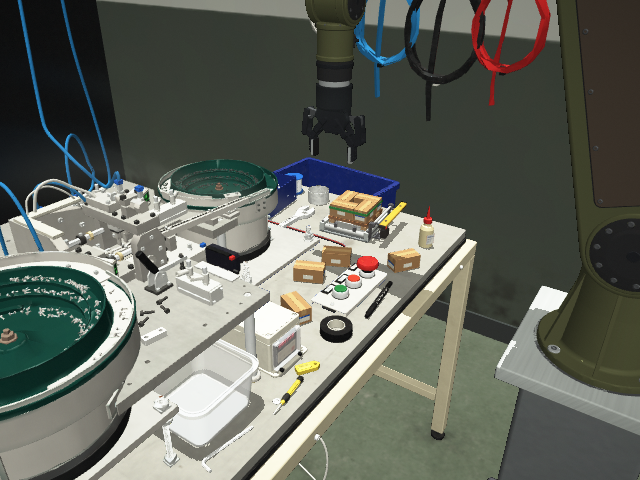

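The scene view shows four loose cartons at about (310,273), (347,254), (282,321) and (422,268). The station is at (385,200), the yellow bar at (423,208), the bottle at (458,232) and the tape roll at (318,353). The side view agrees with this. Next I'll measure them from the depth images.

```bash
cat > h.py <<'E'
import numpy as np,cv2
from bench import *
def cloud(p,d,c):
    v,u=np.nonzero(d>0);z=d[v,u]
    P=np.c_[(u-c["cx"])/c["fx"]*z,(v-c["cy"])/c["fy"]*z,z]@c["T"][:3,:3].T+c["T"][:3,3]
    return P,p[v,u],u,v
def rects(P,zlo,zhi,lo,hi,res=1000,minpix=150):
    m=(P[:,2]>zlo)&(P[:,2]<zhi)&(P[:,0]>lo[0])&(P[:,0]<hi[0])&(P[:,1]>lo[1])&(P[:,1]<hi[1])
    ij=((P[m,:2]-lo)*res).astype(int);I=np.zeros(((np.array(hi)-lo)*res).astype(int)+1,np.uint8)
    I[ij[:,0],ij[:,1]]=255
    I=cv2.morphologyEx(I,cv2.MORPH_CLOSE,np.ones((5,5)))
    n,L,s,c=cv2.connectedComponentsWithStats(I)
    out=[]
    for k in range(1,n):
        if s[k,4]<minpix: continue
        pts=np.argwhere(L==k).astype(np.float32)
        (a,b),(w,h),ang=cv2.minAreaRect(pts)
        if w<h: w,h,ang=h,w,ang+90
        sel=m.copy();sel[m]=L[ij[:,0],ij[:,1]]==k
        out.append((lo[0]+(a+.5)/res,lo[1]+(b+.5)/res,w,h,np.deg2rad((ang+90)%180-90),np.median(P[sel,2]),s[k,4]))
    return out
E
python3 - <<'E'
from h import *
np.set_printoptions(precision=4,suppress=True)
for n in("scene","side"):
    c=np.load(n+"0.npz");P,C,u,v=cloud(c["p"],c["d"],c)
    print(n)
    for a,b in((.028,.04),(.06,.078),(.09,.12),(.052,.064),(.012,.022)):
        print(a,b)
        for r in rects(P,a,b,(.3,-.35),(.8,.45)): print("  ",np.round(r,4))
p,d=grab_frame("wrist");c=camera_params("wrist");print(c)
cv2.imwrite("pics/w0.png",p);np.savez("w0.npz",p=p,d=d,**c)
E
```

```text
scene
0.028 0.04
   [   0.4331   -0.0542   67.9685   39.0665    1.0053    0.0326 2239.    ]
   [  0.4275  -0.1665  34.9107  13.3701   0.3805   0.034  184.    ]
   [  0.4634   0.3803  92.0216  42.3111   0.833    0.0341 351.    ]
   [  0.479    0.092   23.      21.      -1.5708   0.0289 327.    ]
   [  0.4819   0.1419  24.3793  17.386    0.5071   0.0288 209.    ]
   [   0.5263    0.2386   70.2125   36.6715   -0.4636    0.0323 2330.    ]
   [   0.5686    0.0188   66.6348   41.5909    0.4636    0.0323 2227.    ]
   [   0.5831    0.1097   67.6646   40.2157    0.4229    0.0324 2294.    ]
   [   0.6026   -0.1515  149.7007   79.3085    0.8803    0.0352 1003.    ]
   [  0.6273  -0.1098  47.8481   8.4034   0.1031   0.0324 230.    ]
   [  0.6567   0.004   21.3034  15.3887   0.8224   0.0347 157.    ]
   [  0.7218   0.1492 135.0905  26.0013   1.3185   0.0341 696.    ]
0.06 0.078
   [  0.4313  -0.1729  19.6061  15.8114   0.3218   0.0717 226.    ]
   [   0.5266    0.3568  156.8082   89.3554   -0.0339    0.0741 9049.    ]
   [   0.6306   -0.1748  110.0917  105.9804   -1.4728    0.0701 8134.    ]
   
[... 4132 characters left out ...]
]
   [  0.5604   0.0353  64.4794  12.6794   0.5432   0.017  318.    ]
   [  0.576    0.1265  66.1805   8.9857   0.4543   0.0173 335.    ]
   [  0.6327  -0.1068 122.0147  16.0122   0.1566   0.017  700.    ]
   [  0.5939  -0.1272  29.5296  18.7608  -0.4939   0.019  160.    ]
   [  0.6425   0.169   99.       6.      -1.5708   0.0193 205.    ]
   [  0.78    -0.2296  44.5798  13.9262   0.8043   0.017  194.    ]
{'fx': 410.84397742191425, 'fy': 410.84397742191425, 'cx': 323.9743355615088, 'cy': 238.56963362206284, 'T': array([[ 1.    ,  0.0007, -0.0009,  0.5998],
       [ 0.0005, -0.9635, -0.2676,  0.0681],
       [-0.001 ,  0.2676, -0.9635,  0.373 ],
       [ 0.    ,  0.    ,  0.    ,  1.    ]])}
```

View pics/w0.png

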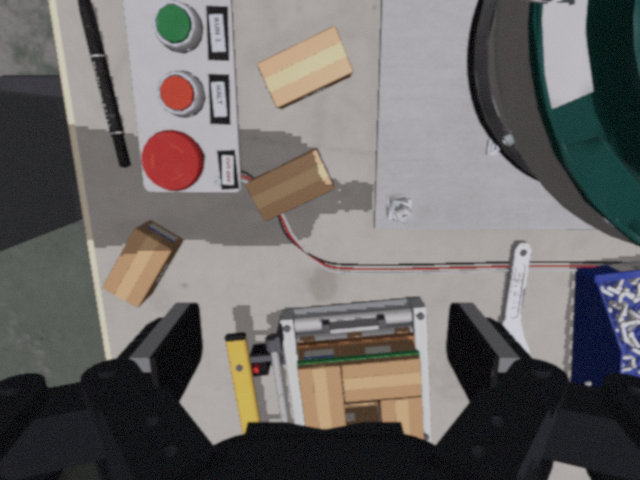

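The first wrist view shows three cartons at about (305,67), (290,185) and (142,263), with the station partly hidden by the gripper at (360,370). I'll move to the side so the station is in full view.

Request:
{"api": "step_arm", "payload": {"steps": [0,0,0,-35,0,0,0.65,0,0,0,-35,0,0,0.65,0,0,0,-35,0,0,0.65,0,0,0,-35,10,0,0.65,0,0,0,0,0,0,0.65,0,0,0,0,0,0,0.65,0,0,0,0,0,0,0.65]}}

```text
clock: 0.73
tcp_pos: [0.6097, -0.1398, 0.2388]
ee_rot: [-0.001, 0.707, 0.707, -0.0]
contact_force: [0.1, 0.2, 1.2]
gripper_width: 0.0557
grasp_force: 0.0
```

```bash
python3 - <<'E'
from h import *
np.set_printoptions(precision=4,suppress=True)
print(read_state()["tcp_pos"],read_state()["gripper_width"],read_state()["q"])
p,d=grab_frame("wrist");c=camera_params("wrist")
cv2.imwrite("pics/w1.png",p);np.savez("w1.npz",p=p,d=d,**c)
for f in("w0","w1"):
    c=np.load(f+".npz");P,C,u,v=cloud(c["p"],c["d"],c)
    print(f)
    for a,b in((.028,.04),(.066,.078),(.052,.064)):
        print(a,b)
        for r in rects(P,a,b,(.3,-.35),(.8,.3),minpix=700): print("  ",np.round(r,4))
for n in("scene0","side0"):
    c=np.load(n+".npz");P,C,u,v=cloud(c["p"],c["d"],c)
    for nm,q in dict(A=(.433,-.053),B=(.527,.24),C=(.569,.0195),D=(.583,.11)).items():
        m=(P[:,2]>.1)&(P[:,2]<.5)
        r=np.hypot(*(P[m,:2]-q).T); r=np.where(np.hypot(*(P[m,:2]-(.6,0)).T)<.1,9,r)
        i=np.argsort(r)[0]; print(n,nm,"nearest high",r[i],P[m][i])
E
```

```text
[ 0.6097 -0.1398  0.2388] 0.05565833616841167 [-0.2256  0.3633  0.0212  1.2298  0.0005  1.3457]
w0
0.028 0.04
   [   0.4346   -0.0534   67.2731   37.0441    0.9889    0.0338 2409.    ]
   [   0.5705    0.0189   66.8547   36.9313    0.4444    0.0339 2412.    ]
   [   0.5841    0.1103   66.994    36.9326    0.4124    0.0339 2424.    ]
0.066 0.078
   [   0.6312   -0.162   104.0915   82.298     0.0875    0.0719 5860.    ]
0.052 0.064
   [   0.5273   -0.1539  100.2581   19.5165   -1.4677    0.0586 1683.    ]
w1
0.028 0.04
   [   0.4345   -0.0535   67.2274   37.4011    0.9929    0.0338 2428.    ]
   [   0.5708    0.0036   71.0068   28.9626   -0.0167    0.0338 1141.    ]
   [  0.6335  -0.1795  31.5432  24.3038   0.0739   0.0377 707.    ]
0.066 0.078
   [   0.6327   -0.1737  104.91    104.91     -1.4601    0.0719 9358.    ]
0.052 0.064
   [   0.5276   -0.1562  105.5332   19.2086   -1.467     0.0586 1897.    ]
scene0 A nearest high 0.12123646668279764 [ 0.4332 -0.1742  0.1008]
scene0 B nearest high 0.08793045799111844 [0.6019 0.286  0.1011]
scene0 C nearest high 0.1396520254994591 [0.6967 0.0761 0.1785]
scene0 D nearest high 0.09592002862524421 [0.6783 0.1206 0.1802]
side0 A nearest high 0.11303922272369078 [ 0.4315 -0.166   0.1045]
side0 B nearest high 0.08972285194944832 [0.6018 0.2896 0.113 ]
side0 C nearest high 0.14064703693969507 [0.6957 0.0806 0.1804]
side0 D nearest high 0.09617278765549978 [0.6782 0.1234 0.1949]
```

View pics/w1.png

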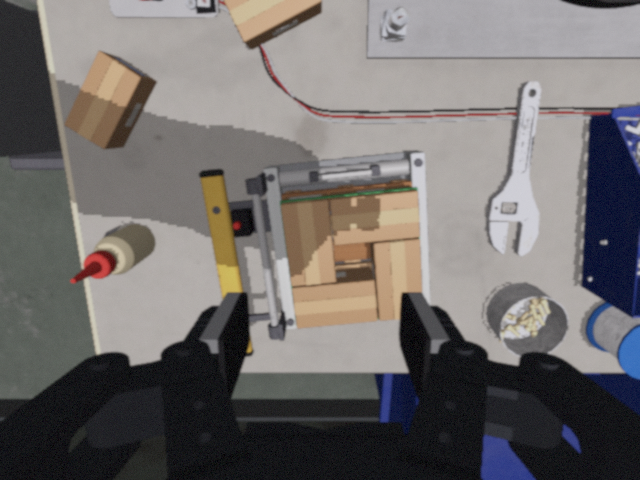

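The second wrist view shows the layer top centred near (350,255), the bar running from (212,175) to (245,350), one carton at (110,100) and the bottle at (110,255). I'll refine the station's yaw and start moving to carton A, at (0.4345, -0.0535) with yaw 0.99.

```bash
cat >> h.py <<'E'
def sq(P,zlo,zhi,c0,r=.075,yaws=np.arange(.0,.2,.002)):
    m=(abs(P[:,2]-(zlo+zhi)/2)<(zhi-zlo)/2)&(abs(P[:,:2]-c0)<r).all(1);Q=P[m,:2]
    best=None
    for y in yaws:
        R=np.array([[np.cos(y),np.sin(y)],[-np.sin(y),np.cos(y)]]);q=Q@R.T
        lo,hi=np.percentile(q,[.3,99.7],axis=0);s=(hi-lo).sum()
        if best is None or s<best[0]: best=(s,y,(lo+hi)/2@R,hi-lo)
    return best
def plan(x,y,z,phi):
    s=read_state();p=s["tcp_pos"];w,a,b,c=s["ee_rot"]
    R=cv2.Rodrigues(np.zeros(3))[0]
    from scipy.spatial.transform import Rotation as Ro
    R=Ro.from_quat([a,b,c,w]).as_matrix();ph=np.arctan2(R[1,0],R[0,0])
    d=np.array([x,y])-p[:2]
    print("phi now %.3f turn z %.3f (pi %.3f); shift after turn x %.1f y %.1f z %.1f; now x %.1f y %.1f; tilt"%(ph,ph-phi,ph-phi+np.pi,*(1000*np.array([d@[np.cos(phi),np.sin(phi)],d@[np.sin(phi),-np.cos(phi)],p[2]-z])),*(1000*np.array([d@[np.cos(ph),np.sin(ph)],d@[np.sin(ph),-np.cos(ph)]]))),R[2].round(4))
def slots(c,yaw):
    R=np.array([[np.cos(yaw),-np.sin(yaw)],[np.sin(yaw),np.cos(yaw)]])
    return {k:np.array(c)+R@np.array(v)/1000 for k,v in dict(a=(-33.5,-18.5),b=(18.5,-33.5),c=(33.5,18.5),d=(-18.5,33.5),bar=(-103,0)).items()}
E
python3 - <<'E'
from h import *
for f in("w1","w0","scene0","side0"):
    c=np.load(f+".npz");P,C,u,v=cloud(c["p"],c["d"],c)
    print(f,sq(P,.067,.077,(.632,-.174)))
    m=(abs(P[:,2]-.0585)<.004)&(abs(P[:,0]-.53)<.035)&(abs(P[:,1]+.18)<.1)
    print(np.polyfit(P[m,1],P[m,0],1),P[m].min(0),P[m].max(0),P[m].mean(0))
print(slots((.6325,-.1737),.1))
E
```

```text
w1 (np.float64(0.20415970495242272), np.float64(0.1), array([ 0.63263069, -0.17361929]), array([0.10200754, 0.10215216]))
[-0.11596344  0.51036042] [ 0.51337477 -0.26442077  0.05451035] [ 0.5474932  -0.10378048  0.06103863] [ 0.52832733 -0.15493594  0.05847893]
w0 (np.float64(0.17877350706793332), np.float64(0.08600000000000001), array([ 0.63132776, -0.16044807]), array([0.10243241, 0.0763411 ]))
[-0.08791638  0.51433603] [ 0.51388594 -0.20463588  0.05452079] [ 0.54025015 -0.1034523   0.06101107] [ 0.5272735  -0.14715646  0.05844814]
scene0 (np.float64(0.21100166928366687), np.float64(0.106), array([ 0.63114637, -0.17577054]), array([0.103843  , 0.10715867]))
[-0.09539023  0.51037037] [ 0.51116065 -0.26581737  0.05460994] [ 0.54511051 -0.1030164   0.06164856] [ 0.52775576 -0.18225546  0.05752882]
side0 (np.float64(0.2117524872874153), np.float64(0.10200000000000001), array([ 0.63085473, -0.17302762]), array([0.10327082, 0.10848167]))
[-0.09666054  0.51045193] [ 0.51257374 -0.267426    0.0546986 ] [ 0.56428041 -0.10068649  0.06240095] [ 0.52740953 -0.17543458  0.05963096]
{'a': array([ 0.60101428, -0.195452  ]), 'b': array([ 0.654252  , -0.20518572]), 'c': array([ 0.66398572, -0.151948  ]), 'd': array([ 0.610748  , -0.14221428]), 'bar': array([ 0.53001457, -0.18398284])}
```

Request:
{"api": "step_arm", "payload": {"steps": [0,0,0.116,-4,-32.3,0,0.65,0,0,0.116,0,-32.3,0,0.65,0,0,0.116,0,-32.3,0,0.65,0,0,0.116,0,-32.3,0,0.65,0,0,0.116,0,-32.3,0,0.65,0,0,0,0,0,30,0.65,0,0,0,0,0,30,0.65,0,0,0,0,0,30,0.65,0,0,0,0,0,0,0.65]}}

```text
clock: 1.53
tcp_pos: [0.4509, -0.1051, 0.1449]
ee_rot: [-0.003, 0.879, 0.476, -0.003]
contact_force: [-1.8, 0.3, 0.1]
gripper_width: 0.0557
grasp_force: 0.0
```

```bash
python3 -c "
from h import *
plan(.4345,-.0535,.014,.991)"
```

```text
phi now 0.993 turn z 0.002 (pi 3.144); shift after turn x 34.2 y -42.0 z 130.9; now x 34.3 y -41.9; tilt [-0.0024 -0.0072 -1.    ]
```

Request:
{"api": "step_arm", "payload": {"steps": [0,0,0,17,-21,0,0.65,0,0,0,17.2,-21,0,0.65,0,0,0,0,0,35,0.65,0,0,0,0,0,35,0.65,0,0,0,0,0,0,0.65,0,0,0,0,0,0,0.65]}}

```text
clock: 2.03
tcp_pos: [0.4373, -0.0549, 0.0795]
ee_rot: [-0.001, 0.879, 0.476, -0.001]
contact_force: [0.3, -0.4, 0.7]
gripper_width: 0.0557
grasp_force: 0.0
```

```bash
python3 - <<'E'
from h import *
plan(.4345,-.0535,.014,.991)
p,d=grab_frame("wrist");c=camera_params("wrist");P,C,u,v=cloud(p,d,c)
for r in rects(P,.028,.04,(.35,-.15),(.52,.03),minpix=500): print("  ",np.round(r,4))
E
```

```text
phi now 0.992 turn z 0.001 (pi 3.143); shift after turn x -0.4 y -3.1 z 65.5; now x -0.4 y -3.1; tilt [-0.0013 -0.003  -1.    ]
   [ 4.36200e-01 -5.36000e-02  6.69724e+01  3.71462e+01  9.92900e-01
  3.50000e-02  2.43600e+03]
```

Request:
{"api": "step_arm", "payload": {"steps": [0,0,0,0.5,-2,25,0.65,0,0,0,0,0,25,0.65,0,0,0,0,0,15,0.65,0,0,0,0,0,0,0.65,0,0,0,0,0,0,0,0,0,0,0,0,0,0,0,0,0,0,0,0,0,0,0,0,0,0,0,0,0,0,0,0,0,0,0]}}

```text
clock: 2.83
tcp_pos: [0.4392, -0.0545, 0.0165]
ee_rot: [0.001, 0.88, 0.475, 0.002]
contact_force: [-1.3, 0.5, 7.7]
gripper_width: 0.035
grasp_force: 60.8
```

Request:
{"api": "step_arm", "payload": {"steps": [0,0,0,0,0,-35,0,0,0,-0.1135,0,0,-37,0,0,0,-0.1135,0,0,-37,0,0,0,-0.1135,0,0,-37,0,0,0,-0.1135,0,0,-37,0,0,0,-0.1135,0,0,0,0,0,0,-0.1135,0,0,0,0,0,0,0,0,0,0,0]}}

```text
clock: 3.5
tcp_pos: [0.4381, -0.0544, 0.1995]
ee_rot: [0.002, 0.67, 0.743, 0.001]
contact_force: [-0.0, -0.7, -1.2]
gripper_width: 0.0352
grasp_force: 60.7
```

```bash
python3 - <<'E'
from h import *
plan(.5995,-.1957,.088,1.671)
print(read_state()["gripper_width"])
E
```

```text
phi now 1.674 turn z 0.003 (pi 3.145); shift after turn x -156.7 y 146.5 z 111.5; now x -157.2 y 145.9; tilt [-9.0e-04  3.7e-03 -1.0e+00]
0.03517795192222089
```

Request:
{"api": "step_arm", "payload": {"steps": [0,0,0,-26.2,24.4,0,0,0,0,0,-26.2,24.4,0,0,0,0,0,-26.2,24.4,0,0,0,0,0,-26.2,24.4,0,0,0,0,0,-26.2,24.4,0,0,0,0,0,-26,24.4,0,0,0,0,0,0,0,30,0,0,0,0,0,0,30,0,0,0,0,0,0,20,0,0,0,0,0,0,0,0,0,0,0,0,0,0,0,0,0,0,0,0,0,0]}}

```text
clock: 4.5
tcp_pos: [0.5993, -0.1958, 0.1188]
ee_rot: [0.001, 0.671, 0.741, 0.0]
contact_force: [-0.3, -0.3, -0.2]
gripper_width: 0.0348
grasp_force: 60.6
```

```bash
python3 - <<'E'
from h import *
plan(.5995,-.1957,.088,1.671)
p,d=grab_frame("wrist");c=camera_params("wrist");P,C,u,v=cloud(p,d,c)
m=(P[:,2]>.066)&(P[:,2]<.078)
print(sq(P,.067,.077,(.632,-.174)))
cv2.imwrite("pics/w2.png",p)
E
```

```text
phi now 1.671 turn z -0.000 (pi 3.141); shift after turn x 0.1 y 0.2 z 30.8; now x 0.1 y 0.2; tilt [-6.0e-04  1.4e-03 -1.0e+00]
(np.float64(0.2034551070132827), np.float64(0.106), array([ 0.63329143, -0.17436433]), array([0.10175334, 0.10170176]))
```

View pics/w2.png

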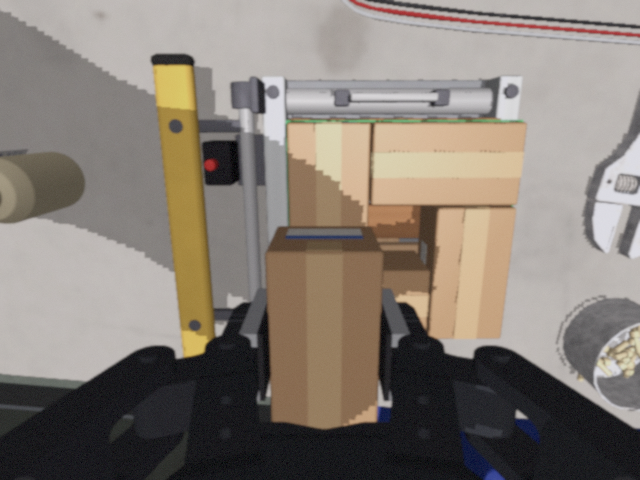

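The carton is held square above slot a, and the layer edges are clear at x 288–525 and y 120–340. I'll check the carton against the layer in this same camera view, which cancels the calibration error.

```bash
python3 - <<'E'
from h import *
s=read_state();print(s["tcp_pos"])
p,d=grab_frame("wrist");c=camera_params("wrist");P,C,u,v=cloud(p,d,c)
np.savez("w2.npz",p=p,d=d,**c)
m=(abs(P[:,0]-.6)<.022)&(abs(P[:,1]+.195)<.05)&(P[:,2]>.1)&(P[:,2]<.15)
print(np.histogram(P[m,2],12))
zt=np.median(P[m&(P[:,2]>.128),2]);print(zt)
print(sq(P[m],zt-.004,zt+.004,(.6,-.195),.05,np.arange(.04,.18,.004)))
# layer edges in station frame
y=.102;R=np.array([[np.cos(y),np.sin(y)],[-np.sin(y),np.cos(y)]])
m=(abs(P[:,2]-.072)<.004)&(abs(P[:,0]-.632)<.075)&(abs(P[:,1]+.174)<.07)
q=(P[m,:2]-(.632,-.174))@R.T
for lo in(-50,-30,-10,10,30):
    k=(q[:,1]>lo/1e3)&(q[:,1]<lo/1e3+.02); k2=(q[:,0]>lo/1e3)&(q[:,0]<lo/1e3+.02)
    print(lo,"x",q[k,0].min().round(4),q[k,0].max().round(4),"y",q[k2,1].min().round(4),q[k2,1].max().round(4))
E
```

```text
[ 0.59981614 -0.19596521  0.1194415 ]
(array([  181,   227,   259,   303,   389,   397,   462,   536, 19551,
         565,   452,  1131]), array([0.10297686, 0.10689497, 0.11081309, 0.1147312 , 0.11864932,
       0.12256743, 0.12648554, 0.13040366, 0.13432177, 0.13823988,
       0.142158  , 0.14607611, 0.14999423]))
0.13686960174741383
(np.float64(0.10297497591428095), np.float64(0.10399999999999995), array([ 0.60099445, -0.19501792]), array([0.04107609, 0.06189888]))
-50 x 0.0001 0.0524 y 0.0049 0.0504
-30 x -0.0065 0.0524 y 0.0049 0.0504
-10 x -0.0507 0.0526 y -0.0357 0.0504
10 x -0.0507 0.0526 y -0.0522 0.0503
30 x -0.0506 0.053 y -0.0524 0.0503
```

Request:
{"api": "step_arm", "payload": {"steps": [0,0,0,-0.5,0,15,0,0,0,0,0,0,8,0,0,0,0,0,0,5,0,0,0,0,0,0,2,0,0,0,0,0,0,0,0,0,0,0,0,0,0,0,0,0,0,0,0,0,0.6,0,0,0,0,0,0,0.6,0,0,0,0,0,0,0.6]}}

```text
clock: 5.35
tcp_pos: [0.5989, -0.1962, 0.0875]
ee_rot: [0.0, 0.671, 0.742, 0.0]
contact_force: [-0.1, -0.4, 0.1]
gripper_width: 0.0514
grasp_force: 0.0
```

Request:
{"api": "step_arm", "payload": {"steps": [0,0,0,0,0,-20,0.6,0,0,0,0,0,-35,0.6,0,0,0,0,0,-35,0.6,0,0,0,0,0,-25,0.6,0,0,0,0,0,0,0.6]}}

```text
clock: 5.77
tcp_pos: [0.602, -0.1972, 0.2088]
ee_rot: [0.004, 0.671, 0.742, 0.002]
contact_force: [1.5, -0.8, 0.4]
gripper_width: 0.0512
grasp_force: 0.0
```

```bash
cat >> h.py <<'E'
def check(c0=(.632,-.1747),yaw=.102):
    p,d=grab_frame("wrist");c=camera_params("wrist");P,C,u,v=cloud(p,d,c)
    R=np.array([[np.cos(yaw),np.sin(yaw)],[-np.sin(yaw),np.cos(yaw)]])
    Q=P.copy();Q[:,:2]=(P[:,:2]-c0)@R.T
    for nm,lo,hi in(("layer1",.066,.077),("layer2",.1,.112)):
        for r in rects(Q,lo,hi,(-.07,-.07),(.07,.07),minpix=500): print(nm,np.round(np.array(r)*[1000,1000,1,1,1,1000,1],2))
    return p
E
python3 - <<'E'
from h import *
print(read_state()["tcp_pos"])
p=check();plan(.5705,.0189,.0155,3.586)
E
```

```text
[ 0.60197355 -0.19721615  0.20876478]
layer1 [-1.000e+00  0.000e+00  1.050e+02  1.030e+02  0.000e+00  6.889e+01
  7.445e+03]
layer2 [-3.6500e+01 -1.9000e+01  6.7000e+01  3.6000e+01 -1.5700e+00  1.0295e+02
  2.4610e+03]
phi now 1.672 turn z -1.914 (pi 1.227); shift after turn x -65.3 y 207.9 z 190.5; now x 217.8 y -8.6; tilt [-0.0027  0.0061 -1.    ]
```

Request:
{"api": "step_arm", "payload": {"steps": [0,0,0,36.3,-1.4,0,0.65,0,0,0,36.3,-1.4,0,0.65,0,0,0,36.3,-1.4,0,0.65,0,0,0,36.3,-1.4,0,0.65,0,0,0,36.3,-1.4,0,0.65,0,0,0,36.3,-1.4,0,0.65,0,0,-0.1196,0,0,0,0.65,0,0,-0.1196,0,0,0,0.65,0,0,-0.1196,0,0,0,0.65,0,0,-0.1196,0,0,0,0.65,0,0,-0.1196,0,0,0,0.65,0,0,-0.1196,0,0,0,0.65]}}

```text
clock: 6.82
tcp_pos: [0.5676, 0.0198, 0.2008]
ee_rot: [-0.001, 0.364, 0.931, -0.0]
contact_force: [0.2, 0.0, 0.4]
gripper_width: 0.0557
grasp_force: 0.0
```

Request:
{"api": "step_arm", "payload": {"steps": [0,0,-0.1196,0,0,10,0.65,0,0,-0.1196,0,0,20,0.65,0,0,-0.1196,0,0,20,0.65,0,0,-0.1196,0,0,20,0.65,0,0,-0.1196,0,0,20,0.65,0,0,-0.1196,0,0,20,0.65,0,0,-0.1196,0,0,10,0.65,0,0,-0.1196,0,0,0,0.65,0,0,-0.1196,0,0,0,0.65,0,0,-0.1196,0,0,0,0.65,0,0,0,0,0,0,0.65,0,0,0,0,0,0,0.65]}}

```text
clock: 7.82
tcp_pos: [0.5676, 0.0197, 0.0813]
ee_rot: [-0.001, -0.218, 0.976, 0.0]
contact_force: [-0.1, 0.4, 0.4]
gripper_width: 0.0553
grasp_force: 0.0
```

```bash
python3 - <<'E'
from h import *
print(read_state()["clock"])
p,d=grab_frame("wrist");c=camera_params("wrist");P,C,u,v=cloud(p,d,c)
for r in rects(P,.028,.04,(.5,-.06),(.65,.2),minpix=500): print("  ",np.round(r,4))
plan(.5705,.0189,.0155,3.586)
E
```

```text
7.8167
   [5.70500e-01 1.86000e-02 6.69717e+01 3.69581e+01 4.42400e-01 3.40000e-02
 2.43300e+03]
   [ 5.66300e-01  1.03100e-01  3.44326e+01  2.91245e+01 -1.13840e+00
  3.39000e-02  6.07000e+02]
phi now -2.701 turn z -6.287 (pi -3.146); shift after turn x -2.2 y -1.9 z 66.0; now x -2.2 y -1.9; tilt [ 1.1e-03  5.0e-04 -1.0e+00]
```

Request:
{"api": "step_arm", "payload": {"steps": [0,0,0,-2.2,-1.9,15,0.65,0,0,0,0,0,25,0.65,0,0,0,0,0,25.5,0.65,0,0,0,0,0,0,0.65,0,0,0,0,0,0,0,0,0,0,0,0,0,0,0,0,0,0,0,0,0,0,0,0,0,0,0,0,0,0,0,0,0,0,0]}}

```text
clock: 8.62
tcp_pos: [0.5721, 0.019, 0.018]
ee_rot: [0.001, -0.22, 0.976, -0.0]
contact_force: [-0.0, 0.2, -0.8]
gripper_width: 0.0348
grasp_force: 61.2
```

Request:
{"api": "step_arm", "payload": {"steps": [0,0,0,0,0,-20,0,0,0,0,0,0,-37,0,0,0,0,0,0,-37,0,0,0,0.114,0,0,-37,0,0,0,0.114,0,0,-37,0,0,0,0.114,0,0,-20,0,0,0,0,0,0,0,0,0,0,0,0,0,0,0]}}

```text
clock: 9.28
tcp_pos: [0.5723, 0.0189, 0.2066]
ee_rot: [0.002, -0.052, 0.999, -0.0]
contact_force: [0.5, -0.1, -1.3]
gripper_width: 0.0351
grasp_force: 61.4
```

```bash
python3 - <<'E'
from h import *
c=(.6325,-.1747);y=.102
R=np.array([[np.cos(y),-np.sin(y)],[np.sin(y),np.cos(y)]])
t=np.array(c)+R@[.0195,-.0345];print(t)
plan(*t,.088,y+np.pi)
E
```

```text
[ 0.65541155 -0.20703513]
phi now -3.038 turn z -6.282 (pi -3.140); shift after turn x -59.7 y -233.3 z 118.6; now x -59.4 y -233.3; tilt [-3.9e-03 -3.0e-04 -1.0e+00]
```

Request:
{"api": "step_arm", "payload": {"steps": [0,0,0,-8.7,-33.3,0,0,0,0,0,-8.7,-33.3,0,0,0,0,0,-8.7,-33.3,0,0,0,0,0,-8.7,-33.3,0,0,0,0,0,-8.7,-33.3,0,0,0,0,0,-8.7,-33.3,0,0,0,0,0,-8.7,-33.3,0,0,0,0,0,0,0,30,0,0,0,0,0,0,30,0,0,0,0,0,0,10,0,0,0,0,0,0,0,0,0,0,0,0,0,0,0]}}

```text
clock: 10.28
tcp_pos: [0.6543, -0.2061, 0.1336]
ee_rot: [-0.001, -0.051, 0.999, 0.001]
contact_force: [0.7, -0.4, -1.1]
gripper_width: 0.035
grasp_force: 61.3
```

```bash
python3 - <<'E'
from h import *
plan(.6554,-.2070,.09,.102+np.pi)
p=check(); cv2.imwrite("pics/w3.png",p)
E
```

```text
phi now -3.039 turn z -6.282 (pi -3.141); shift after turn x -1.0 y -1.0 z 43.6; now x -1.0 y -1.0; tilt [ 0.0029  0.0012 -1.    ]
layer1 [ 1.3400e+00  2.3570e+01  1.0447e+02  5.5460e+01 -2.0000e-02  7.3340e+01
  3.9520e+03]
layer2 [-3.3500e+01 -2.0000e+01  6.7000e+01  3.6000e+01 -1.5700e+00  1.0732e+02
  2.4230e+03]
```

View pics/w3.png

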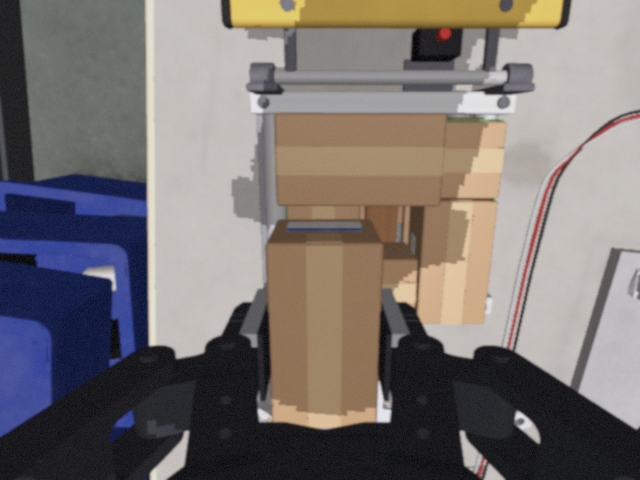

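In this view carton a sits flush over the layer, its top spanning (275–445, 112–205), and the held carton is over slot b. I'll lower it.

Request:
{"api": "step_arm", "payload": {"steps": [0,0,0,-2,-0.8,10,0,0,0,0,0,0,20,0,0,0,0,0,0,9,0,0,0,0,0,0,4,0,0,0,0,0,0,0,0,0,0,0,0,0,0,0,0,0,0,0,0,0,0.6,0,0,0,0,0,0,0.6,0,0,0,0,0,0,0.6]}}

```text
clock: 11.08
tcp_pos: [0.6582, -0.2076, 0.0929]
ee_rot: [0.001, -0.051, 0.999, -0.0]
contact_force: [0.1, -0.9, 0.7]
gripper_width: 0.0514
grasp_force: 0.0
```

Request:
{"api": "step_arm", "payload": {"steps": [0,0,0,0,0,-20,0.6,0,0,0,0,0,-35,0.6,0,0,0,0,0,-35,0.6,0,0,0,0,0,-25,0.6,0,0,0,0,0,0,0.6,0,0,0,0,0,0,0.6]}}

```text
clock: 11.58
tcp_pos: [0.6591, -0.2079, 0.2097]
ee_rot: [0.002, -0.051, 0.999, -0.001]
contact_force: [0.4, 0.4, -0.7]
gripper_width: 0.0513
grasp_force: 0.0
```

```bash
python3 - <<'E'
from h import *
p=check()
th=-.468+np.pi
plan(.5265,.2395,.018,th)
for n in("scene0","side0"):
    c=np.load(n+".npz");P,C,u,v=cloud(c["p"],c["d"],c)
    m=(P[:,2]>.1)&(P[:,2]<.45)&(P[:,1]>.1)&(P[:,0]<.66)
    H=P[m];print(n,[(round(x,2),H[(H[:,0]<x)&(H[:,0]>x-.03),1].min().round(3)) for x in np.arange(.4,.68,.03) if ((H[:,0]<x)&(H[:,0]>x-.03)).any()])
E
```

```text
layer1 [-5.000e-01  1.850e+01  1.040e+02  6.600e+01  0.000e+00  6.981e+01
  4.729e+03]
layer2 [-3.6500e+01 -1.9000e+01  6.7000e+01  3.6000e+01 -1.5700e+00  1.0393e+02
  2.3960e+03]
layer2 [  21.    -34.5    67.     36.      0.    103.68 2438.  ]
phi now -3.040 turn z -5.713 (pi -2.572); shift after turn x 319.0 y 339.7 z 189.6; now x 85.3 y 458.1; tilt [-1.6e-03 -7.0e-04 -1.0e+00]
scene0 [(np.float64(0.46), np.float64(0.408)), (np.float64(0.49), np.float64(0.397)), (np.float64(0.52), np.float64(0.398)), (np.float64(0.55), np.float64(0.381)), (np.float64(0.58), np.float64(0.381)), (np.float64(0.61), np.float64(0.286)), (np.float64(0.64), np.float64(0.396)), (np.float64(0.67), np.float64(0.353))]
side0 [(np.float64(0.46), np.float64(0.408)), (np.float64(0.49), np.float64(0.398)), (np.float64(0.52), np.float64(0.398)), (np.float64(0.55), np.float64(0.383)), (np.float64(0.58), np.float64(0.383)), (np.float64(0.61), np.float64(0.286)), (np.float64(0.64), np.float64(0.291)), (np.float64(0.67), np.float64(0.403))]
```

Request:
{"api": "step_arm", "payload": {"steps": [0,0,0,7.1,38.2,0,0.65,0,0,0,7.1,38.2,0,0.65,0,0,0,7.1,38.2,0,0.65,0,0,0,7.1,38.2,0,0.65,0,0,0,7.1,38.2,0,0.65,0,0,0,7.1,38.2,0,0.65,0,0,0,7.1,38.2,0,0.65,0,0,0,7.1,38.2,0,0.65,0,0,0,7.1,38.2,0,0.65,0,0,0,7.1,38.2,0,0.65,0,0,0,7.1,38.2,0,0.65,0,0,0,7.1,37,0,0.65]}}

```text
clock: 12.63
tcp_pos: [0.5244, 0.2401, 0.2051]
ee_rot: [-0.001, -0.051, 0.999, -0.0]
contact_force: [0.6, -0.2, 1.0]
gripper_width: 0.0555
grasp_force: 0.0
```

Request:
{"api": "step_arm", "payload": {"steps": [0,0,0.114,0,0,0,0.65,0,0,0.114,0,0,0,0.65,0,0,0.114,0,0,30,0.65,0,0,0.114,0,0,30,0.65,0,0,0.114,0,0,30,0.65,0,0,0,0,0,20,0.65,0,0,0,0,0,10,0.65,0,0,0,0,0,0,0.65,0,0,0,0,0,0,0.65]}}

```text
clock: 13.38
tcp_pos: [0.5257, 0.2385, 0.0863]
ee_rot: [-0.001, 0.232, 0.973, -0.001]
contact_force: [-0.9, 0.6, 0.2]
gripper_width: 0.0554
grasp_force: 0.0
```

```bash
python3 - <<'E'
from h import *
s=read_state();print(s["clock"],s["tcp_pos"])
p,d=grab_frame("wrist");c=camera_params("wrist");P,C,u,v=cloud(p,d,c)
for r in rects(P,.028,.04,(.45,.18),(.6,.3),minpix=500):
    print("  ",np.round(r,4));plan(r[0],r[1],.018,r[4]+np.pi)
E
```

```text
13.3833 [0.5257345  0.23852084 0.0862971 ]
   [ 5.29500e-01  2.39500e-01  6.81405e+01  3.70287e+01 -4.51500e-01
  3.49000e-02  2.44400e+03]
phi now 2.674 turn z -0.017 (pi 3.125); shift after turn x -2.3 y 1.7 z 69.4; now x -2.2 y 1.8; tilt [-3.e-04  4.e-04 -1.e+00]
```

Request:
{"api": "step_arm", "payload": {"steps": [0,0,-0.015,-1.5,1.5,15,0.65,0,0,0,0,0,25,0.65,0,0,0,0,0,28,0.65,0,0,0,0,0,0,0.65,0,0,0,0,0,0,0,0,0,0,0,0,0,0,0,0,0,0,0,0,0,0,0,0,0,0,0,0,0,0,0,0,0,0,0]}}

```text
clock: 14.18
tcp_pos: [0.5298, 0.2401, 0.0208]
ee_rot: [0.001, 0.225, 0.974, 0.001]
contact_force: [-0.6, 0.2, 7.0]
gripper_width: 0.035
grasp_force: 61.7
```

Request:
{"api": "step_arm", "payload": {"steps": [0,0,0,0,0,-20,0,0,0,0,0,0,-37,0,0,0,0,0,0,-37,0,0,0,0,0,0,-37,0,0,0,0,0,0,-37,0,0,0,0,0,0,-20,0,0,0,0,0,0,0,0,0,0,0,0,0,0,0]}}

```text
clock: 14.85
tcp_pos: [0.5292, 0.2399, 0.2085]
ee_rot: [0.001, 0.225, 0.974, 0.001]
contact_force: [-0.5, 0.2, -2.7]
gripper_width: 0.0348
grasp_force: 60.7
```

```bash
cat >> h.py <<'E'
def tgt(x,y,z,phi,c=(.6325,-.1747),yaw=.102):
    R=np.array([[np.cos(yaw),-np.sin(yaw)],[np.sin(yaw),np.cos(yaw)]])
    t=np.array(c)+R@[x/1e3,y/1e3];print(t);plan(*t,z,phi)
E
python3 - <<'E'
from h import *
tgt(33.5,19.5,.091,.102+np.pi/2)
p,d=grab_frame("wrist");c=camera_params("wrist");P,C,u,v=cloud(p,d,c)
T=read_state()["tcp_pos"];m=(abs(P[:,:2]-T[:2])<.06).all(1)
print(T)
E
```

```text
[ 0.66384033 -0.15189027]
phi now 2.688 turn z 1.016 (pi 4.157); shift after turn x -403.4 y 94.0 z 117.5; now x -292.6 y -293.3; tilt [-0.0022  0.0027 -1.    ]
[0.52811504 0.23936777 0.20666384]
```

Request:
{"api": "step_arm", "payload": {"steps": [0,0,0,-24.4,-24.4,0,0,0,0,0,-24.4,-24.4,0,0,0,0,0,-24.4,-24.4,0,0,0,0,0,-24.4,-24.4,0,0,0,0,0,-24.4,-24.4,0,0,0,0,0,-24.4,-24.4,0,0,0,0,0,-24.4,-24.4,0,0,0,0,0,-24.4,-24.4,0,0,0,0,0,-24.4,-24.4,0,0,0,0,0,-24.4,-24.4,0,0,0,0,0,-24.4,-24.4,0,0,0,0,0,-24.4,-24.4,0,0]}}

```text
clock: 15.9
tcp_pos: [0.6622, -0.1534, 0.2039]
ee_rot: [-0.002, 0.225, 0.974, 0.0]
contact_force: [1.0, 0.2, -1.9]
gripper_width: 0.0347
grasp_force: 60.6
```

Request:
{"api": "step_arm", "payload": {"steps": [0,0,0.1128,0,0,0,0,0,0,0.1128,0,0,0,0,0,0,0.1128,0,0,0,0,0,0,0.1128,0,0,0,0,0,0,0.1128,0,0,10,0,0,0,0.1128,0,0,15,0,0,0,0.1128,0,0,15,0,0,0,0.1128,0,0,15,0,0,0,0.1128,0,0,10,0,0,0,0,0,0,0,0,0,0,0,0,0,0,0,0,0,0,0,0,0,0]}}

```text
clock: 16.9
tcp_pos: [0.663, -0.1519, 0.1412]
ee_rot: [-0.001, 0.669, 0.743, -0.0]
contact_force: [-0.1, 0.1, -1.3]
gripper_width: 0.0349
grasp_force: 60.7
```

```bash
python3 - <<'E'
from h import *
tgt(34.5,18.5,.091,.102+np.pi/2)
p=check()
print(read_state()["tcp_pos"],read_state()["gripper_width"]);tgt(34.5,18.5,.091,.102+np.pi/2)
E
```

```text
[ 0.66493696 -0.15278325]
phi now 1.676 turn z 0.003 (pi 3.145); shift after turn x -1.1 y 1.8 z 50.2; now x -1.1 y 1.8; tilt [ 4.0e-04 -1.1e-03 -1.0e+00]
layer1 [5.000e-01 2.050e+01 1.060e+02 6.400e+01 0.000e+00 7.236e+01 2.815e+03]
layer2 [ -34.5    -1.5    36.     32.      0.    106.31 1025.  ]
[ 0.66346368 -0.15203233  0.14194007] 0.03516006588173971
[ 0.66493696 -0.15278325]
phi now 1.675 turn z 0.003 (pi 3.144); shift after turn x -0.9 y 1.4 z 50.9; now x -0.9 y 1.4; tilt [-1.e-04  1.e-04 -1.e+00]
```

Request:
{"api": "step_arm", "payload": {"steps": [0,0,0,-0.5,1.4,10,0,0,0,0,0,0,20,0,0,0,0,0,0,14,0,0,0,0,0,0,6,0,0,0,0,0,0,0,0,0,0,0,0,0,0,0,0,0,0,0,0,0,0.6,0,0,0,0,0,0,0.6,0,0,0,0,0,0,0.6]}}

```text
clock: 17.7
tcp_pos: [0.6652, -0.1524, 0.092]
ee_rot: [0.0, 0.67, 0.742, 0.0]
contact_force: [-0.3, 0.7, 0.5]
gripper_width: 0.0515
grasp_force: 0.0
```

Request:
{"api": "step_arm", "payload": {"steps": [0,0,0,0,0,-20,0.6,0,0,0,0,0,-35,0.6,0,0,0,0,0,-35,0.6,0,0,0,0,0,-25,0.6,0,0,0,0,0,0,0.6,0,0,0,0,0,0,0.6]}}

```text
clock: 18.2
tcp_pos: [0.6663, -0.1527, 0.2091]
ee_rot: [0.002, 0.67, 0.742, 0.001]
contact_force: [0.4, -0.3, -0.9]
gripper_width: 0.0513
grasp_force: 0.0
```

```bash
python3 - <<'E'
from h import *
p=check();cv2.imwrite("pics/w4.png",p)
# D: grasp 18.5 mm off centre toward the end that will lie over the shaft
D=np.array([.5841,.1103]);th=.4124;u=np.array([np.cos(th),np.sin(th)])
plan(*(D+.0*u),.018,th+np.pi);plan(*(D+.0185*u),.018,th+np.pi)
E
```

```text
layer1 [-1.2100e+00  1.3450e+01  1.0453e+02  7.9460e+01  1.0000e-02  6.9960e+01
  2.8440e+03]
layer2 [-3.7000e+01 -1.6000e+01  6.1000e+01  3.7000e+01 -1.5700e+00  1.0396e+02
  1.6330e+03]
layer2 [ 2.2000e+01  5.0000e-01  1.0600e+02  6.3000e+01 -1.5700e+00  1.0377e+02
  4.8580e+03]
phi now 1.673 turn z -1.881 (pi 1.261); shift after turn x -31.1 y 273.2 z 189.1; now x 269.7 y -53.7; tilt [-4.0e-04  1.1e-03 -1.0e+00]
phi now 1.673 turn z -1.881 (pi 1.261); shift after turn x -49.6 y 273.2 z 189.1; now x 275.3 y -36.1; tilt [-4.0e-04  1.1e-03 -1.0e+00]
```

```bash
python3 - <<'E'
from h import *
for f in("scene0","side0","w0"):
    c=np.load(f+".npz");P,C,u,v=cloud(c["p"],c["d"],c)
    for lo,hi in((.045,.1),(.1,.16),(.16,.22),(.22,.35)):
        m=(P[:,2]>lo)&(P[:,2]<hi)&(P[:,0]>.62)&(P[:,1]>.03)
        if not m.any(): continue
        r=np.hypot(*(P[m,:2]-(.5997,.1171)).T);i=r.argmin();print(f,lo,r[i].round(3),P[m][i].round(3),(r<.09).sum())
th=.4124;plan(.5841+.017*np.cos(th),.1103+.017*np.sin(th),.018,th+np.pi)
E
```

```text
scene0 0.045 0.11 [0.71  0.125 0.047] 0
scene0 0.1 0.083 [0.679 0.14  0.157] 65
scene0 0.16 0.079 [0.678 0.121 0.18 ] 174
scene0 0.22 0.253 [0.785 0.29  0.222] 0
side0 0.045 0.109 [0.709 0.122 0.048] 0
side0 0.1 0.083 [0.679 0.142 0.16 ] 32
side0 0.16 0.079 [0.678 0.123 0.195] 130
side0 0.22 0.254 [0.783 0.293 0.22 ] 0
w0 0.045 0.11 [0.71  0.125 0.046] 0
w0 0.1 0.09 [0.69  0.119 0.149] 0
w0 0.16 0.081 [0.681 0.118 0.181] 139
phi now 1.673 turn z -1.881 (pi 1.261); shift after turn x -48.1 y 273.2 z 189.1; now x 274.8 y -37.5; tilt [-4.0e-04  1.1e-03 -1.0e+00]
```

Request:
{"api": "step_arm", "payload": {"steps": [0,0,0,34.4,-4.7,0,0.65,0,0,0,34.4,-4.7,0,0.65,0,0,0,34.4,-4.7,0,0.65,0,0,0,34.4,-4.7,0,0.65,0,0,0,34.4,-4.7,0,0.65,0,0,0,34.4,-4.7,0,0.65,0,0,0,34.4,-4.7,0,0.65,0,0,0,34.4,-4.7,0,0.65,0,0,-0.1176,0,0,0,0.65,0,0,-0.1176,0,0,0,0.65,0,0,-0.1176,0,0,0,0.65,0,0,-0.1176,0,0,0,0.65]}}

```text
clock: 19.25
tcp_pos: [0.5979, 0.1179, 0.2046]
ee_rot: [-0.001, 0.476, 0.88, -0.001]
contact_force: [0.2, -0.8, -0.9]
gripper_width: 0.0557
grasp_force: 0.0
```

Request:
{"api": "step_arm", "payload": {"steps": [0,0,-0.1176,0,0,0,0.65,0,0,-0.1176,0,0,0,0.65,0,0,-0.1176,0,0,0,0.65,0,0,-0.1176,0,0,0,0.65,0,0,-0.1176,0,0,0,0.65,0,0,-0.1176,0,0,0,0.65,0,0,-0.1176,0,0,0,0.65,0,0,-0.1176,0,0,20,0.65,0,0,-0.1176,0,0,20,0.65,0,0,-0.1176,0,0,20,0.65,0,0,-0.1176,0,0,30,0.65,0,0,-0.1176,0,0,20,0.65]}}

```text
clock: 20.25
tcp_pos: [0.5969, 0.1171, 0.0927]
ee_rot: [-0.002, -0.208, 0.978, 0.0]
contact_force: [-0.1, -0.0, -0.1]
gripper_width: 0.0557
grasp_force: 0.0
```

Request:
{"api": "step_arm", "payload": {"steps": [0,0,0,0,0,0,0.65,0,0,0,0,0,0,0.65,0,0,0,0,0,0,0.65]}}

```text
clock: 20.5
tcp_pos: [0.5993, 0.1176, 0.0971]
ee_rot: [-0.0, -0.204, 0.979, -0.0]
contact_force: [0.6, 0.6, 1.0]
gripper_width: 0.0553
grasp_force: 0.0
```

```bash
python3 - <<'E'
from h import *
s=read_state();print(s["clock"],s["tcp_pos"])
p,d=grab_frame("wrist");c=camera_params("wrist");P,C,u,v=cloud(p,d,c)
for r in rects(P,.028,.04,(.5,.06),(.65,.18),minpix=500):
    print("  ",np.round(r,4));th=r[4];plan(r[0]+.017*np.cos(th),r[1]+.017*np.sin(th),.018,th+np.pi)
E
```

```text
20.5 [0.59931514 0.11758093 0.0970871 ]
   [5.85300e-01 1.10400e-01 6.72603e+01 3.71133e+01 4.20700e-01 3.45000e-02
 2.43800e+03]
phi now -2.731 turn z -6.293 (pi -3.151); shift after turn x -0.6 y -0.7 z 79.9; now x -0.6 y -0.7; tilt [-1.5e-03 -3.0e-04 -1.0e+00]
```

Request:
{"api": "step_arm", "payload": {"steps": [0,0,-0.01,-0.5,-0.7,20,0.65,0,0,0,0,0,30,0.65,0,0,0,0,0,28,0.65,0,0,0,0,0,0,0.65,0,0,0,0,0,0,0,0,0,0,0,0,0,0,0,0,0,0,0,0,0,0,0,0,0,0,0,0,0,0,0,0,0,0,0]}}

```text
clock: 21.3
tcp_pos: [0.6016, 0.1175, 0.0208]
ee_rot: [0.002, -0.21, 0.978, -0.0]
contact_force: [0.2, -0.1, 6.4]
gripper_width: 0.0349
grasp_force: 61.9
```

Request:
{"api": "step_arm", "payload": {"steps": [0,0,0,0,0,-20,0,0,0,0,0,0,-37,0,0,0,0,0,0,-37,0,0,0,0,0,0,-37,0,0,0,0,0,0,-37,0,0,0,0,0,0,-20,0,0,0,0,0,0,0,0,0,0,0,0,0,0,0]}}

```text
clock: 21.97
tcp_pos: [0.6011, 0.1173, 0.2087]
ee_rot: [0.002, -0.21, 0.978, -0.0]
contact_force: [0.1, -0.0, -1.9]
gripper_width: 0.0346
grasp_force: 61.2
```

```bash
python3 - <<'E'
from h import *
tgt(-19.5+17,34.5,.091,.102+np.pi)
p=check()
E
```

```text
[ 0.62650009 -0.14063387]
phi now -2.718 turn z -5.962 (pi -2.820); shift after turn x 1.0 y -259.2 z 117.7; now x 82.7 y -245.7; tilt [-3.7e-03 -9.0e-04 -1.0e+00]
```

Request:
{"api": "step_arm", "payload": {"steps": [0,0,0.107,0,0,0,0,0,0,0.107,0,0,0,0,0,0,0.107,0,0,0,0,0,0,0,0,-32.4,0,0,0,0,0,0,-32.4,0,0,0,0,0,0,-32.4,0,0,0,0,0,0,-32.4,0,0,0,0,0,0,-32.4,0,0,0,0,0,0,-32.4,0,0,0,0,0,0,-32.4,0,0,0,0,0,0,-32.4,0,0,0,0,0,0,0,20,0]}}

```text
clock: 23.02
tcp_pos: [0.6277, -0.1468, 0.1878]
ee_rot: [0.001, -0.048, 0.999, -0.002]
contact_force: [0.7, -0.4, -0.6]
gripper_width: 0.0348
grasp_force: 61.2
```

Request:
{"api": "step_arm", "payload": {"steps": [0,0,0,0,0,25,0,0,0,0,0,0,20,0,0,0,0,0,0,0,0,0,0,0,0,0,0,0,0,0,0,0,0,0,0]}}

```text
clock: 23.43
tcp_pos: [0.6263, -0.1405, 0.1417]
ee_rot: [-0.0, -0.051, 0.999, 0.0]
contact_force: [0.3, -0.5, -1.3]
gripper_width: 0.0346
grasp_force: 61.1
```

```bash
python3 - <<'E'
from h import *
tgt(-1.5,34.5,.091,.102+np.pi)
p=check();cv2.imwrite("pics/w5.png",p)
tgt(-1.5,34.5,.091,.102+np.pi);print(read_state()["gripper_width"])
E
```

```text
[ 0.6274949  -0.14053205]
phi now -3.039 turn z -6.283 (pi -3.141); shift after turn x -1.2 y -0.1 z 50.7; now x -1.2 y -0.1; tilt [ 8.e-04  3.e-04 -1.e+00]
layer2 [-3.4500e+01 -2.0000e+01  6.7000e+01  3.6000e+01 -1.5700e+00  1.0667e+02
  2.3550e+03]
layer2 [  13.    -31.5    47.     44.      0.    106.69 1643.  ]
[ 0.6274949  -0.14053205]
phi now -3.039 turn z -6.283 (pi -3.141); shift after turn x -0.6 y 0.0 z 51.6; now x -0.6 y 0.0; tilt [-8.e-04 -3.e-04 -1.e+00]
0.03503524406257031
```

View pics/w5.png

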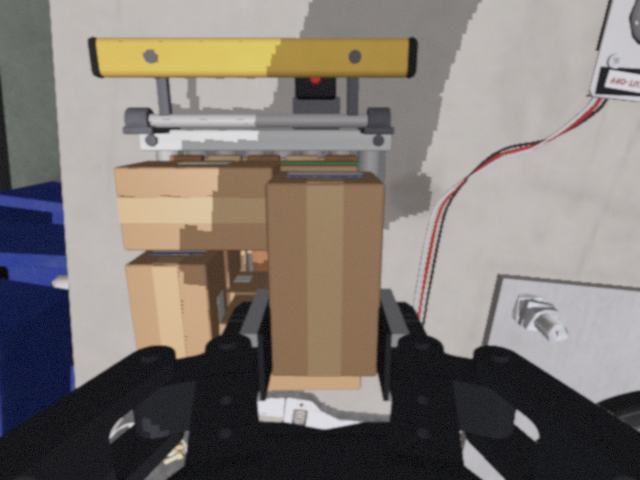

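The held carton is over slot d, between a at (200,205) and c behind it, and the shaft at (245,270) is free for the inner finger. I'll lower it and release with a small opening.

Request:
{"api": "step_arm", "payload": {"steps": [0,0,0,-0.6,0,10,0,0,0,0,0,0,15,0,0,0,0,0,0,12,0,0,0,0,0,0,8,0,0,0,0,0,0,6,0,0,0,0,0,0,0,0,0,0,0,0,0,0,0]}}

```text
clock: 24.07
tcp_pos: [0.6268, -0.1403, 0.0926]
ee_rot: [0.0, -0.051, 0.999, 0.0]
contact_force: [-5.8, 1.4, 11.5]
gripper_width: 0.0348
grasp_force: 63.4
```

Request:
{"api": "step_arm", "payload": {"steps": [0,0,0,0,0,0,0.55,0,0,0,0,0,0,0.55,0,0,0,0,0,0,0.55,0,0,0,0,0,0,0.55]}}

```text
clock: 24.4
tcp_pos: [0.6271, -0.1407, 0.0906]
ee_rot: [0.0, -0.051, 0.999, -0.0]
contact_force: [0.3, 0.2, 0.1]
gripper_width: 0.0467
grasp_force: 0.0
```

Request:
{"api": "step_arm", "payload": {"steps": [0,0,0,0,0,-15,0.55,0,0,0,0,0,-30,0.55,0,0,0,0,0,-35,0.55,0,0,0,30,0,-35,0.55,0,0,0,30,0,0,0.55,0,0,0,0,0,0,0.55,0,0,0,0,0,0,0.55]}}

```text
clock: 24.98
tcp_pos: [0.5694, -0.1467, 0.2029]
ee_rot: [0.0, -0.051, 0.999, -0.0]
contact_force: [0.7, -0.1, 0.1]
gripper_width: 0.0471
grasp_force: 0.0
```

```bash
python3 - <<'E'
from h import *
p=check();cv2.imwrite("pics/w6.png",p);print(read_state()["tcp_pos"])
E
```

```text
layer2 [ 1.5000e+00 -5.0000e-01  1.0800e+02  1.0600e+02  0.0000e+00  1.0531e+02
  7.3030e+03]
[ 0.57021583 -0.14654835  0.20244088]
```

View pics/w6.png

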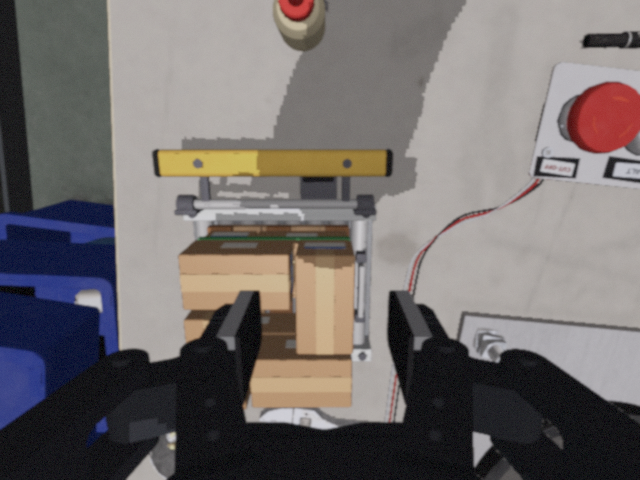

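The layer is full, with tops at 105 mm. I'll back off to view all of it from above and check each carton.

Request:
{"api": "step_arm", "payload": {"steps": [0,0,0,-33,5,-5,0.3,0,0,0,-33,5,-10,0.3,0,0,0,-33,5,-10,0.3,0,0,0,-33,5,-10,0.3,0,0,0,0,0,0,0.3,0,0,0,0,0,0,0.3]}}

```text
clock: 25.53
tcp_pos: [0.7017, -0.1122, 0.2354]
ee_rot: [-0.0, -0.052, 0.999, 0.0]
contact_force: [0.3, -0.4, -0.7]
gripper_width: 0.0256
grasp_force: 0.0
```

```bash
python3 - <<'E'
from h import *
p=check();cv2.imwrite("pics/w7.png",p[60:460,:])
p,d=grab_frame("wrist");c=camera_params("wrist");P,C,u,v=cloud(p,d,c);yaw=.102
R=np.array([[np.cos(yaw),np.sin(yaw)],[-np.sin(yaw),np.cos(yaw)]])
Q=P.copy();Q[:,:2]=(P[:,:2]-(.632,-.1747))@R.T*1000
print("L1/low edges:")
m=(P[:,2]>.1)&(P[:,2]<.112);q=Q[m]
def ext(k,ax): return np.percentile(q[k][:,ax],[.5,99.5]).round(1) if k.any() else None
x,y=q[:,0],q[:,1]
print("a x",ext((abs(y+18)<25)&(x<-13),0),"b y",ext((abs(x-20)<25)&(y<-10)&(x>-5),1),"c x",ext((abs(y-20)<10)&(x>10)&(x<70),0),"d y",ext((abs(x+18)<10)&(y>5)&(y<70),1))
print("a y",ext((abs(x+34)<12)&(y<15),1),"b x",ext((abs(y+34)<10)&(x>-13.5),0),"c y",ext((abs(x-34)<10)&(y>-14.8),1),"d x",ext((abs(y-34)<10)&(x<15),0))
plan(.632-.103*np.cos(.102),-.1747-.103*np.sin(.102),.08,.102+np.pi)
E
```

```text
layer1 [ -1.5   -1.5  104.    36.    -1.57  71.72 604.  ]
layer2 [-5.0000e-01 -1.0000e+00  1.0800e+02  1.0700e+02  0.0000e+00  1.0583e+02
  1.0144e+04]
L1/low edges:
a x [-54.1 -18.2] b y [-53.1 -10.4] c x [10.3 52. ] d y [ 5.5 51.9]
a y [-52.3  13.2] b x [-11.5  54. ] c y [-13.5  51.8] d x [-53.2  12.1]
phi now -3.039 turn z -6.283 (pi -3.141); shift after turn x 176.0 y -54.6 z 155.6; now x 176.1 y -54.5; tilt [ 2.5e-03  5.0e-04 -1.0e+00]
```

View pics/w7.png

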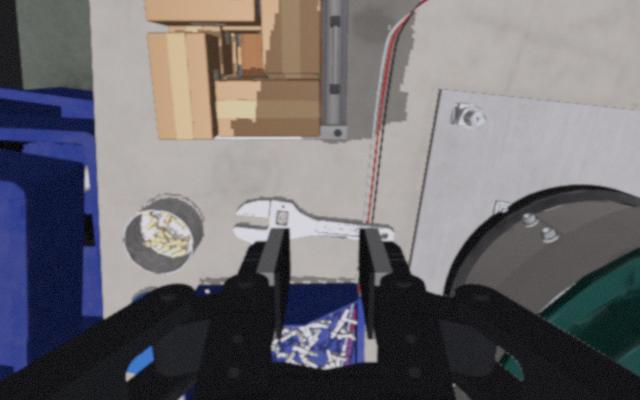

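The wrench and the right-hand part of the stack are visible, square and seated. All four cartons measure within about 3 mm of their slots. Next is the release bar: fingers shut, over its middle.

Request:
{"api": "step_arm", "payload": {"steps": [0,0,0,35.2,-10.9,0,0,0,0,0,35.2,-10.9,0,0,0,0,0,35.2,-10.9,0,0,0,0,0,35.2,-10.9,0,0,0,0,0,35.2,-10.9,0,0,0,0,0,0,0,30,0,0,0,0,0,0,30,0,0,0,0,0,0,30,0,0,0,0,0,0,30,0,0,0,0,0,0,20,0,0,0,0,0,0,0,0,0,0,0,0,0,0,0]}}

```text
clock: 26.63
tcp_pos: [0.5278, -0.185, 0.0967]
ee_rot: [-0.001, -0.051, 0.999, 0.001]
contact_force: [1.3, -0.3, 0.5]
gripper_width: -0.0
grasp_force: 0.0
```

```bash
python3 - <<'E'
from h import *
s=read_state();print(s["clock"],s["tcp_pos"],s["contact_force"],s["gripper_width"])
p,d=grab_frame("wrist");c=camera_params("wrist");P,C,u,v=cloud(p,d,c)
m=(abs(P[:,2]-.059)<.004)&(abs(P[:,0]-.53)<.03)&(abs(P[:,1]+.185)<.1)
hsv=cv2.cvtColor(C[None],cv2.COLOR_BGR2HSV)[0];m&=(hsv[:,1]>120)&(hsv[:,0]>15)&(hsv[:,0]<35)
print(m.sum(),P[m].min(0),P[m].max(0))
plan(.5298,-.1848,.068,.102+np.pi)
E
```

```text
26.6333 [ 0.52781427 -0.18499222  0.09666462] [ 1.29274582 -0.28091677  0.48284083] -7.854376051665393e-06
11442 [ 0.51552777 -0.26303109  0.05501247] [ 0.54727448 -0.10890735  0.06232715]
phi now -3.040 turn z -6.283 (pi -3.142); shift after turn x -0.5 y 0.6 z 30.2; now x -0.5 y 0.6; tilt [ 1.e-04 -0.e+00 -1.e+00]
```

Request:
{"api": "step_arm", "payload": {"steps": [0,0,0,0,0.2,14,0,0,0,0,0,0,14,0,0,0,0,0,0,2,0,0,0,0,0,0,2,0,0,0,0,0,0,2,0,0,0,0,0,0,2,0,0,0,0,0,0,0,0,0,0,0,0,0,0,0]}}

```text
clock: 27.35
tcp_pos: [0.5294, -0.1855, 0.0626]
ee_rot: [-0.0, -0.051, 0.999, -0.001]
contact_force: [-5.2, -0.4, 6.1]
gripper_width: 0.0002
grasp_force: 3.2
```

Request:
{"api": "step_arm", "payload": {"steps": [0,0,0,0,0,1.5,0,0,0,0,0,0,1.5,0,0,0,0,0,0,1,0,0,0,0,0,0,0,0,0,0,0,0,0,0,0,0,0,0,0,0,0,0,0,0,0,0,0,0,0]}}

```text
clock: 27.93
tcp_pos: [0.5288, -0.1857, 0.0597]
ee_rot: [-0.001, -0.051, 0.999, -0.001]
contact_force: [-10.1, -0.3, 17.4]
gripper_width: 0.0002
grasp_force: 9.5
```

```bash
python3 - <<'E'
from h import *
s=read_state();print(s["clock"],s["tcp_pos"],s["contact_force"],s["moment"])
for n in("wrist","scene","side"):
    p,d=grab_frame(n);c=camera_params(n);P,C,u,v=cloud(p,d,c)
    hsv=cv2.cvtColor(C[None],cv2.COLOR_BGR2HSV)[0]
    Q=(P[:,:2]-(.632,-.1747))@np.array([[np.cos(.102),-np.sin(.102)],[np.sin(.102),np.cos(.102)]])
    m=(abs(Q[:,0]+.103)<.012)&(abs(Q[:,1])<.075)&(P[:,2]>.042)&(P[:,2]<.065)&(hsv[:,1]>120)&(hsv[:,0]>15)&(hsv[:,0]<35)
    if m.sum()>50:
        A=np.c_[Q[m]+[.103,0],np.ones(m.sum())];print(n,m.sum(),np.linalg.lstsq(A,P[m,2],rcond=None)[0])
    c0=dict(np.load(n+"0.npz")) if n!="wrist" else dict(np.load("w1.npz"))
    P,C,u,v=cloud(c0["p"],c0["d"],c0);hsv=cv2.cvtColor(C[None],cv2.COLOR_BGR2HSV)[0]
    Q=(P[:,:2]-(.632,-.1747))@np.array([[np.cos(.102),-np.sin(.102)],[np.sin(.102),np.cos(.102)]])
    m=(abs(Q[:,0]+.103)<.012)&(abs(Q[:,1])<.075)&(P[:,2]>.05)&(P[:,2]<.065)&(hsv[:,1]>120)&(hsv[:,0]>15)&(hsv[:,0]<35)
    A=np.c_[Q[m]+[.103,0],np.ones(m.sum())];print("  before",m.sum(),np.linalg.lstsq(A,P[m,2],rcond=None)[0])
E
```

```text
27.9333 [ 0.52879651 -0.1856851   0.05974424] [-10.10431098  -0.32665365  17.39761782] [0.11144824 2.15853704 0.03470486]
wrist 14311 [0.29869441 0.00311465 0.05010415]
  before 2422 [-7.25559375e-02 -8.81190552e-05  5.87228309e-02]
scene 293 [ 0.24623644 -0.00266797  0.04915269]
  before 346 [ 0.03714754 -0.0053881   0.05744069]
side 167 [ 0.30308719 -0.00063317  0.05165672]
  before 198 [0.09647444 0.00589383 0.06010981]
```

The bar is fully down, about 8.5 mm with a slope near 0.29, and rock is under 0.005 rad. I'll release it and retreat.

Request:
{"api": "step_arm", "payload": {"steps": [0,0,0,0,0,0,0,0,0,0,0,0,-3,0,0,0,0,0,0,-3,0,0,0,0,0,0,-5,0,0,0,0,0,0,-15,0,0,0,0,0,0,-35,0,0,0,0,0,0,-40,0,0,0,0,0,0,-40,0,0,0,0,0,0,0,0,0,0,0,0,0,0,0,0,0,0,0,0,0,0]}}

```text
clock: 29.0
tcp_pos: [0.5304, -0.1851, 0.199]
ee_rot: [0.001, -0.051, 0.999, -0.0]
contact_force: [-0.9, 0.6, -0.4]
gripper_width: 0.0
grasp_force: 0.0
```

```bash
python3 - <<'E'
from h import *
s=read_state();print(s["clock"],s["tcp_pos"],s["contact_force"])
for n in("scene","side"):
    p,d=grab_frame(n);c=camera_params(n);P,C,u,v=cloud(p,d,c)
    if n=="scene": cv2.imwrite("pics/s9.png",p[130:330,220:500].repeat(2,0).repeat(2,1))
    hsv=cv2.cvtColor(C[None],cv2.COLOR_BGR2HSV)[0]
    Q=(P[:,:2]-(.632,-.1747))@np.array([[np.cos(.102),-np.sin(.102)],[np.sin(.102),np.cos(.102)]])
    m=(abs(Q[:,0]+.103)<.012)&(abs(Q[:,1])<.075)&(P[:,2]>.042)&(P[:,2]<.065)&(hsv[:,1]>120)&(hsv[:,0]>15)&(hsv[:,0]<35)
    if m.sum()>50:print(n,m.sum(),np.linalg.lstsq(np.c_[Q[m]+[.103,0],np.ones(m.sum())],P[m,2],rcond=None)[0])
    Z=P.copy();Z[:,:2]=Q
    for r in rects(Z,.1,.112,(-.07,-.07),(.07,.07),minpix=500): print(np.round(r,4))
p=check()
E
```

```text
29.0 [ 0.53042134 -0.18510428  0.19896826] [-0.93735315  0.57258949 -0.39916218]
scene 341 [ 0.01528805 -0.00192371  0.0573819 ]
[-7.000000e-04  5.000000e-04  1.121711e+02  1.108051e+02 -1.537500e+00
  1.045000e-01  7.442000e+03]
side 200 [0.121397   0.00327545 0.06010984]
[-1.000000e-03  4.700000e-03  1.081481e+02  1.063892e+02 -1.552300e+00
  1.071000e-01  2.630000e+03]
```

View pics/s9.png

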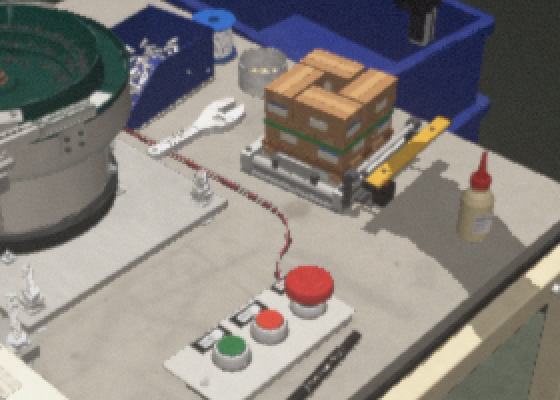

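The crop shows a complete, square second layer at (330,100). The bar is back up at (410,150), and the bottle at (477,210), wrench and pen are where they were. The gripper is clear, so I'll hand in.

```bash
python3 -c "
from bench import *
print(hand_in())"
```

```text
the job is handed in; nothing more can be done
None
```

I laid the second layer, pressed and released the bar, and handed the job in; by my camera measurements, all four cartons are flat and within about 4 mm of their places, the bar went fully down with under 0.01 rad of rocking and sprang back up, and the hand-in returned no verdict.

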